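# Free the hemmed-in packet of lens tissue

### The arm

A 6-joint arm with a two-finger parallel gripper is mounted at the origin on a cart in front of the work surface, level with it; the furniture and walls round the work are solid. World frame = base frame: x ahead of the robot, y to its left, z up, the work surface at z = 0. Lengths are in m, angles in rad, forces in N, time in s.
With the tool pointing down it reaches from about 0.35 to 0.975 m from the base axis. Payload 4.9 kg.
Tool frame: the origin (TCP) lies midway between the tips of the shut fingers; the grasp point (between the pads) lies 19 mm behind it; z points along the fingers, y is the line along which they close (so a half turn about z gives the same grasp; the last joint's range is limited). The gripper opens to 85 mm and grips with 20 to 120 N. Pads are 22 mm wide; open, the fingers measure 114 mm over their backs; the gripper's body (76 mm by 85 mm) begins 54 mm behind the grasp point. The pads swing forward as they close: fully open they stand 13 mm farther back than shut.
Start: joints at [1.086, 0.053, 1.613, -0, 1.476, -0.119], TCP at [0.224, 0.584, 0.231] pointing down, gripper open.
Joint ranges: [-3.01, 3.01], [-1.01, 2.22], [0.06, 2.58], [-1.02, 4.17], [0.09, 2.62], [-3.14, 3.14]. Speed limits (rad/s): [2.57, 2.57, 3.14, 3.14, 3.14, 3.14].

### API

Orientations are given as a rotation vector (axis times angle).
In Python, from station import ctrl, optics, job gives the robot as it stands.
- The arm moves only by the shell command python3 -m jog 'ROWS' [OPENING] [FORCE]. ROWS is JSON, a list of rows, each a list of 2 entries, a list of its own where there are three numbers: the shift along the tool's x, y, z in m, then the turn, a rotation vector about the tool's x, y, z in rad. A call has 1 to 5 rows; each row is the pose to reach, as a shift and turn from the pose commanded when the call began, along the tool's axes at that moment; what a row does not reach only later rows make up. A row lasts 1/10 s, in which the tool goes at most 50 mm and 8.59 degrees, less where a joint would pass 70% of its speed; a pose out of reach is approached as far as the arm can. A call with a gripper value outside its range is refused whole. OPENING is the opening, from 0 (shut) to 1 (fully open), set as the call begins (- or left out, the last holds). The fingers move at their own pace and stop on an object; FORCE is the grip in N (left out, the last holds). Time passes only in rows, so rows that repeat a pose let the fingers close. It gives the time, the measured TCP pose, the force, the opening and the grip force at its end, in the units of the state.
- ctrl.get_obs(): the state, without advancing time (a new reading comes with each control period).
- optics.get_image(name): name is "scene" or "side" or "wrist"; returns a dict with "image" (400x640x3 uint8, blue, green, red), "fx", "fy", "cx", "cy" (pixels), "rvec" (rotation vector, rad) and "tvec" (3), from world to camera coordinates, as OpenCV has them; the wrist camera has in their place "mount" (4x4, takes a point from camera to tool coordinates, whose origin is the TCP and whose axes are the flange's). Camera axes: x right, y down, z forward; pixel columns grow to the right and rows downward; lengths in m; the calibration is good to about 2 mm. The wrist camera is an equidistant fisheye: a pixel r from the principal point sees the ray r / f radians off the axis. A picture is of the moment at which its call begins: read the wrist's pose just before it. There is no depth.
- job.finish_job(): hands the job in; it is judged then, once.
The state is a dict: "t": time; "q": joint angles; "dq": joint speeds; "effort": joint torques, N m; "tool_pos": TCP position; "tool_rot": TCP orientation; "contact_force": force on the tool from outside, world axes, zero at the start; "wrist_torque": the same for the moment, N m; "opening": finger opening in m; "grip_force": force on a finger pad.
Only numpy, scipy, OpenCV 4.12 (cv2) and the standard library are available. Lean on these libraries where they do the work, as an engineer would, in place of code of your own. Each camera call takes 0.05 s, during which the arm holds its last target. There are 200 camera calls.

### The job

One packet of lens tissue is hemmed in between the timer and the roll of tape, so that nobody can take hold of its sides (another such packet lies alone; it is not meant). Push the hemmed-in packet out endways towards the robot's side of the worktop, sliding it flat on the table without lifting it, until it lies at least 3 cm clear of both neighbours but still wholly on the worktop. Leave the timer and the roll where they are.

Things in the scene. Friction and masses are not known exactly. Their poses are not given: they have to be found in the camera images.
- packet_mid (a point): Centre (half-way up) of the packet to free: flat white box, 62 mm wide (x), 90 mm long (y), 16 mm high, 35 to 70 g, loose on the worktop (z = 0). Middle one of a row of three that touch or nearly (gap under 2 mm): timer, packet, roll, in either order. Its y axis runs across the row and points to the robot's side; each short end sticks out 9 to 30 mm. Worktop free from x = 0.30 to the row.
- timer: Small light-grey timer, flat box 46 (x) x 52 (y) x 19 mm high with keys on top, loose, about 70 g; origin at the centre of its underside. It stands against one long side of the packet; its x axis points along the packet's length, away from the robot. Must stay where it is.
- roll: Roll of black tape lying flat, 55 mm wide, 18 mm high, loose, 50 g; origin at the centre of its underside; against the packet's other long side. Must stay. Around the row: the mask aligner, up to 0.5 m high, stands left of y = -0.02 beyond x = 0.40 (left of y = 0.25 beyond x = 0.32, and a plate 0.05 m high in front of that); the lamp supply, 0.4 m high, beyond x = 0.68 right of y = -0.2.
Things that resemble listed ones, but are neither listed nor needed, are in the scene too. Leave any purple or red look-alike of the part that bears packet_mid alone.

How it is judged:
At the end, for the whole second after the job is handed in: The packet lies flat on the worktop on the robot's side of the row, its centre over 100 mm from the centres of timer and roll, over 60 mm nearer the robot than the timer (along the timer's x), and not past x = 0.32; timer and roll within 15 mm of where they were (horizontal distance between packet_mid and timer above 0.1 m and horizontal distance between packet_mid and roll above 0.1 m and x of packet_mid in the frame of timer below -0.06 m and world x of packet_mid above 0.32 m and height (world z) of packet_mid between 0.005 and 0.012 m and angle between packet_mid's own z axis and vertical below 0.1 rad); the robot touches nothing.
It fails at once if the timer was moved by more than 15 mm (distance of timer from where it was at the start of the episode above 0.015 m).
It fails at once if the roll of tape was moved by more than 15 mm (distance of roll from where it was at the start of the episode above 0.015 m).
It fails at once if the packet was lifted by more than 12 mm (height (world z) of packet_mid above 0.02 m).
It also fails if it takes over 40 s, if anything falls off the work surface, if the arm or the gripper's body presses on something with over 40 N, if the wrist force passes 120 N, or if a joint passes its speed limit or range.

## Working session

There is one attempt and no reset: what is moved stays moved. The work goes in short steps, Python scripts to look and compute and a shell command to move; the robot and the scene stay as the last step left them, time stands still between calls to the robot, and variables do not carry over. Pictures are saved under pics/ and viewed, at most 10 in all, crops included, and the job is handed in when it is done.

```bash
ls; mkdir -p pics; python3 - <<'E'
from station import ctrl, optics
import cv2,numpy as np
o=ctrl.get_obs();print(o['t'],o['tool_pos'],o['tool_rot'],o['opening'])
for n in ['scene','side']:
    d=optics.get_image(n);cv2.imwrite(f'pics/{n}0.png',d['image']);R=cv2.Rodrigues(np.array(d['rvec'],float))[0]
    print(n,d['fx'],d['cx'],d['cy'],-R.T@np.array(d['tvec']))
    np.savez(f'{n}.npz',**d)
E
```

```text
pics
0.0 [0.2232524  0.58309884 0.23007403] [-0.57120713 -3.08860463  0.00309805] 0.08545262000494125
scene 457.7807749121517 310.6423530819638 205.67301410676382 [0.12300592 0.28646396 0.60679179]
side 434.0843879690877 327.557935781023 201.1504973239498 [0.18939184 0.18175822 0.72944836]
```

View pics/scene0.png

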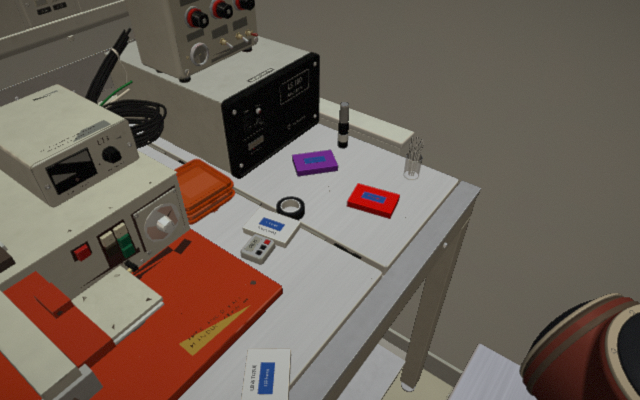

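View pics/side0.png

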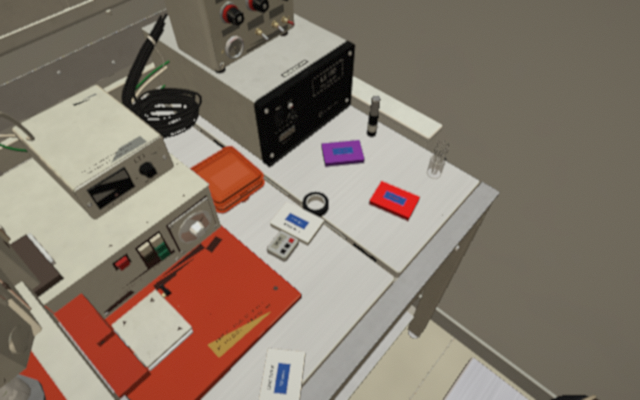

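Candidates in the scene view are: white packet (272,227) between timer (258,248) and roll (291,208); lone white packet (266,375); purple look-alike (315,162); red look-alike (373,200). In the side view the same packet is at (297,222). By the description I choose the one at (272,227), and check it in a crop.

```bash
cat > h.py <<'E'
import numpy as np,cv2
def ray(d,uv,z):
    K=np.array([[d['fx'],0,d['cx']],[0,d['fy'],d['cy']],[0,0,1]],float)
    R=cv2.Rodrigues(np.array(d['rvec'],float))[0];c=-R.T@np.array(d['tvec'],float)
    v=R.T@np.linalg.inv(K)@np.array([*uv,1.]);return c+v*(z-c[2])/v[2]
E
python3 - <<'E'
import numpy as np,cv2
from h import *
ims=[]
for n,(u,v) in [('scene',(225,190)),('side',(255,180))]:
    d=np.load(n+'.npz');im=d['image']
    c=im[v:v+80,u:u+100];ims.append(cv2.resize(c,None,fx=4,fy=4,interpolation=cv2.INTER_CUBIC))
    hsv=cv2.cvtColor(im,cv2.COLOR_BGR2HSV)
    m=cv2.inRange(hsv,(100,120,60),(125,255,255))
    cs,_=cv2.findContours(m,0,1)
    for k in cs:
        if cv2.contourArea(k)>20:
            r=cv2.minAreaRect(k);print(n,'blue',np.round(r[0],1),ray(d,r[0],.016).round(3))
cv2.imwrite('pics/crop.png',np.hstack(ims))
E
```

```text
scene blue [266.3 378. ] [0.358 0.08  0.016]
scene blue [271.4 224. ] [ 0.55  -0.152  0.016]
scene blue [373.1 197.1] [ 0.439 -0.33   0.016]
scene blue [314.4 159.4] [ 0.607 -0.361  0.016]
side blue [281.7 378.1] [0.36  0.081 0.016]
side blue [296.6 220.8] [ 0.55  -0.15   0.016]
side blue [394.4 197.7] [ 0.44  -0.329  0.016]
side blue [342.4 150.3] [ 0.608 -0.359  0.016]
```

View pics/crop.png

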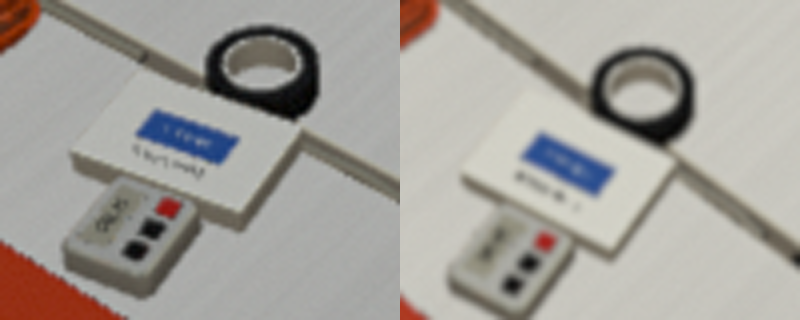

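The crop confirms it: white packet with blue label between the grey timer (lower left) and the black roll (upper right). Corners read off for both views.

```bash
python3 - <<'E'
import numpy as np
from h import *
from scipy.spatial.transform import Rotation as Ro
P={'scene':dict(o=(225,190),c=[(70,153),(240,212),(305,127),(140,72)],t=[(65,245),(152,280),(202,210),(122,180)],r=(263,62)),
'side':dict(o=(255,180),c=[(62,178),(212,245),(278,170),(120,95)],t=[(48,270),(122,305),(174,250),(98,203)],r=(242,88))}
for n,p in P.items():
    d=np.load(n+'.npz');f=lambda a,z:ray(d,np.array(p['o'])+(np.array(a)+.5)/4-.5,z)[:2]
    C=np.array([f(a,.016) for a in p['c']]);T=np.array([f(a,.019) for a in p['t']])
    print(n,C.round(3).tolist(),C.mean(0).round(3),'len',[np.linalg.norm(C[i]-C[(i+1)%4]).round(3) for i in range(4)])
    for a,b in((0,1),(3,2)): print('axis deg',np.degrees(np.arctan2(*(C[b]-C[a])[::-1])).round(1))
    print('timer',T.mean(0).round(3),'roll',f(p['r'],.018).round(3))
from station import ctrl
o=ctrl.get_obs();print(Ro.from_rotvec(o['tool_rot']).as_matrix().round(3))
E
```

```text
scene [[0.586, -0.112], [0.5, -0.13], [0.51, -0.19], [0.597, -0.172]] [ 0.548 -0.151] len [np.float64(0.088), np.float64(0.061), np.float64(0.089), np.float64(0.062)]
axis deg -168.0
axis deg -168.5
timer [ 0.528 -0.093] roll [ 0.553 -0.212]
side [[0.583, -0.11], [0.502, -0.131], [0.508, -0.185], [0.598, -0.165]] [ 0.548 -0.148] len [np.float64(0.084), np.float64(0.054), np.float64(0.093), np.float64(0.057)]
axis deg -165.3
axis deg -167.8
timer [ 0.532 -0.093] roll [ 0.554 -0.209]
[[-0.934  0.358 -0.001]
 [ 0.358  0.934 -0.002]
 [ 0.    -0.002 -1.   ]]
```

```bash
python3 -m jog '[[[0,0,0],[0,0,-0.15]],[[0,0,0],[0,0,-0.3]],[[0,0,0],[0,0,-0.45]],[[0,0,0],[0,0,-0.576]],[[0,0,0],[0,0,-0.576]]]' 0 30
python3 -m jog '[[[0.015,-0.045,0],[0,0,0]],[[0.03,-0.09,0],[0,0,0]],[[0.045,-0.135,0],[0,0,0]],[[0.06,-0.18,0],[0,0,0]],[[0.07,-0.225,0],[0,0,0]]]'
python3 -m jog '[[[0.01,-0.047,0],[0,0,0]],[[0.01,-0.047,0],[0,0,0]]]'
python3 - <<'E'
from station import ctrl
from scipy.spatial.transform import Rotation as Ro
o=ctrl.get_obs();print(o['q'],o['tool_pos']);print(Ro.from_rotvec(o['tool_rot']).as_matrix().round(3))
E
```

```text
t: 0.6
tool_pos: [0.2234, 0.5833, 0.2306]
tool_rot: [0.329, -3.124, 0.002]
contact_force: [0.9, -0.1, 0.0]
opening: 0.0126
grip_force: 0.0
t: 1.1
tool_pos: [0.2012, 0.3472, 0.2307]
tool_rot: [0.327, -3.124, 0.001]
contact_force: [0.7, -1.2, 0.9]
opening: -0.0
grip_force: 0.0
t: 1.3
tool_pos: [0.2018, 0.2976, 0.2311]
tool_rot: [-0.318, 3.123, 0.001]
contact_force: [0.6, 1.2, -1.1]
opening: -0.0002
grip_force: 0.0
[ 7.67904803e-01 -6.64588925e-01  2.18204566e+00 -1.09428183e-03
  1.62151075e+00 -1.00597465e+00] [0.20181069 0.29759222 0.23110308]
[[-0.979 -0.202  0.003]
 [-0.202  0.979  0.001]
 [-0.003  0.    -1.   ]]
```

```bash
python3 -m jog '[[[-0.025,-0.043,0],[0,0,0]],[[-0.05,-0.085,0],[0,0,0]],[[-0.075,-0.128,0],[0,0,0]],[[-0.075,-0.128,0],[0,0,0]]]'
python3 -m jog '[[[-0.007,-0.039,0],[0,0,0]],[[-0.014,-0.078,0],[0,0,0]],[[-0.021,-0.117,0],[0,0,0]],[[-0.021,-0.117,0],[0,0,0]]]'
python3 -m jog '[[[0.008,-0.039,0],[0,0,0]],[[0.016,-0.078,0],[0,0,0]],[[0.024,-0.117,0],[0,0,0]],[[0.033,-0.156,0],[0,0,0]],[[0.033,-0.156,0],[0,0,0]]]'
python3 -m jog '[[[0.002,-0.045,0],[0,0,0]],[[0.004,-0.091,0],[0,0,0]],[[0.004,-0.091,0],[0,0,0]]]'
```

```text
t: 1.7
tool_pos: [0.3054, 0.1876, 0.2313]
tool_rot: [-0.308, 3.126, -0.002]
contact_force: [-0.5, 0.4, 0.5]
opening: -0.0002
grip_force: 0.0
t: 2.1
tool_pos: [0.3482, 0.079, 0.2312]
tool_rot: [0.317, -3.125, 0.001]
contact_force: [-0.2, 0.4, -0.7]
opening: 0.0001
grip_force: 0.0
t: 2.6
tool_pos: [0.3474, -0.0802, 0.2312]
tool_rot: [0.318, -3.125, 0.0]
contact_force: [0.3, 1.1, -0.0]
opening: 0.0
grip_force: 0.0
t: 2.9
tool_pos: [0.3634, -0.1695, 0.2309]
tool_rot: [0.323, -3.124, -0.001]
contact_force: [-0.1, 0.0, 0.8]
opening: -0.0
grip_force: 0.0
```

```bash
python3 -m jog '[[[-0.048,-0.004,0],[0,0,0]],[[-0.096,-0.008,0],[0,0,0]],[[-0.144,-0.012,0],[0,0,0]],[[-0.192,-0.016,0],[0,0,0]],[[-0.225,-0.02,0],[0,0,0]]]'
python3 -m jog '[[[-0.027,0,0],[0,0,0]],[[-0.027,0,0],[0,0,0]]]'
python3 - <<'E'
from station import ctrl,optics
import numpy as np,cv2
o=ctrl.get_obs();d=optics.get_image('wrist');np.savez('wrist.npz',tp=o['tool_pos'],tr=o['tool_rot'],**d)
print(d['mount'],d['fx'],d['cx'],d['cy'],o['q']);cv2.imwrite('pics/w1.png',d['image'])
E
```

```text
t: 3.4
tool_pos: [0.5898, -0.1361, 0.2305]
tool_rot: [0.334, -3.123, -0.003]
contact_force: [-1.2, 0.5, 0.2]
opening: -0.0002
grip_force: 0.0
t: 3.6
tool_pos: [0.6158, -0.1305, 0.2302]
tool_rot: [0.335, -3.123, -0.003]
contact_force: [-0.9, 0.3, -0.2]
opening: 0.0002
grip_force: 0.0
[[-7.72701851e-04 -9.44640190e-01 -3.28107170e-01  8.44729048e-02]
 [ 9.99999417e-01 -9.77450948e-04  4.59112333e-04  1.07109899e-04]
 [-7.54404626e-04 -3.28106624e-01  9.44640394e-01 -1.42511453e-01]
 [ 0.00000000e+00  0.00000000e+00  0.00000000e+00  1.00000000e+00]] 309.70691628693146 317.6951945225012 200.4863446529817 [-3.27699319e-01  6.45767157e-02  1.60235424e+00  1.42479839e-03
  1.47609802e+00 -2.11254210e+00]
```

View pics/w1.png

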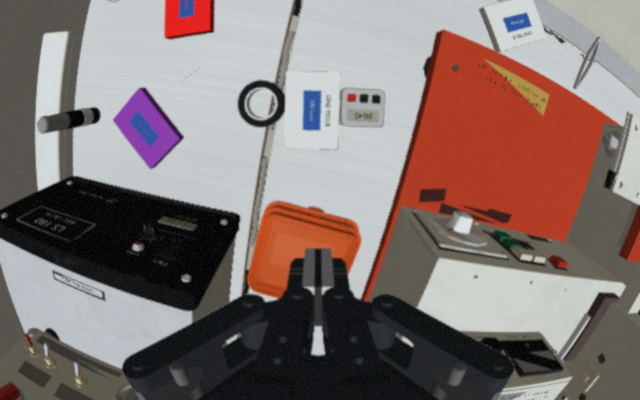

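The wrist view shows roll (262,103), packet (312,110), timer (362,107). An orange tray lies behind the packet, its near edge around (310,206). I measure all of these.

```bash
cat >> h.py <<'E'
from scipy.spatial.transform import Rotation as Ro
def wray(d,uv,z):
    p=(np.array(uv,float)-[d['cx'],d['cy']])/[d['fx'],d['fy']];th=np.linalg.norm(p)
    v=np.array([*(p/th*np.sin(th)),np.cos(th)]);M=d['mount'];R=Ro.from_rotvec(d['tr']).as_matrix()
    c=d['tp']+R@M[:3,3];v=R@M[:3,:3]@v;return c+v*(z-c[2])/v[2]
E
python3 - <<'E'
from h import *
d=dict(np.load('wrist.npz'));f=lambda a,z:wray(d,a,z)[:2].round(4)
C=np.array([f(a,.016) for a in [(286,71),(341,71),(338,150),(286,148)]])
print(C.tolist(),C.mean(0));print([np.linalg.norm(C[i]-C[i-1]).round(3) for i in range(4)])
print('dir',[np.degrees(np.arctan2(*(a-b)[::-1])).round(1) for a,b in((C[0],C[3]),(C[1],C[2]))])
print('timer',np.mean([f(a,.019) for a in [(341,87),(384,89),(383,127),(343,125)]],0),'roll',f((262,103),.018))
for a in [(270,202),(310,206),(359,218)]: print('tray z0/.03',f(a,0),f(a,.03))
s=np.load('scene.npz')
for a in [(178,200),(205,211),(233,190)]: print('tray scene z0/.03',ray(s,a,0).round(3),ray(s,a,.03).round(3))
E
```

```text
[[0.5107, -0.189], [0.4978, -0.1285], [0.5882, -0.1116], [0.5985, -0.1713]] [ 0.5488 -0.1501]
[np.float64(0.09), np.float64(0.062), np.float64(0.092), np.float64(0.061)]
dir [np.float64(-168.6), np.float64(-169.4)]
timer [ 0.532475 -0.095275] roll [ 0.552  -0.2085]
tray z0/.03 [ 0.6744 -0.1798] [ 0.663  -0.1773]
tray z0/.03 [ 0.6688 -0.1284] [ 0.6579 -0.13  ]
tray z0/.03 [ 0.6718 -0.0623] [ 0.6606 -0.0692]
tray scene z0/.03 [ 0.757 -0.103  0.   ] [ 0.726 -0.084  0.03 ]
tray scene z0/.03 [ 0.689 -0.113  0.   ] [ 0.661 -0.093  0.03 ]
tray scene z0/.03 [ 0.69  -0.192  0.   ] [ 0.662 -0.168  0.03 ]
```

```bash
python3 -m jog '[[[0,-0.003,0.045],[0,0,0]],[[0,-0.006,0.09],[0,0,0]],[[0,-0.006,0.135],[0,0,0]],[[0,-0.006,0.18],[0,0,0]],[[0,-0.006,0.18],[0,0,0]]]'
python3 -m jog '[[[0,0,0.015],[0,0,0]],[[0,0,0.03],[0,0,0]],[[0,0,0.038],[0,0,0]],[[0,0,0.043],[0,0,0]],[[0,0,0.043],[0,0,0]]]'
python3 - <<'E'
from station import ctrl,optics
import numpy as np,cv2
o=ctrl.get_obs();print(o['tool_pos']);d=optics.get_image('wrist');np.savez('wrist2.npz',tp=o['tool_pos'],tr=o['tool_rot'],**d)
cv2.imwrite('pics/w2.png',d['image'])
E
```

```text
t: 4.15
tool_pos: [0.6078, -0.1372, 0.0434]
tool_rot: [0.328, -3.11, -0.011]
contact_force: [-1.3, 0.2, -1.8]
opening: -0.0002
grip_force: 0.0
t: 4.65
tool_pos: [0.6143, -0.1408, 0.0082]
tool_rot: [0.329, -3.124, -0.0]
contact_force: [0.8, -0.5, -0.2]
opening: 0.0001
grip_force: 0.0
[ 0.61431607 -0.14078174  0.00824713]
```

View pics/w2.png

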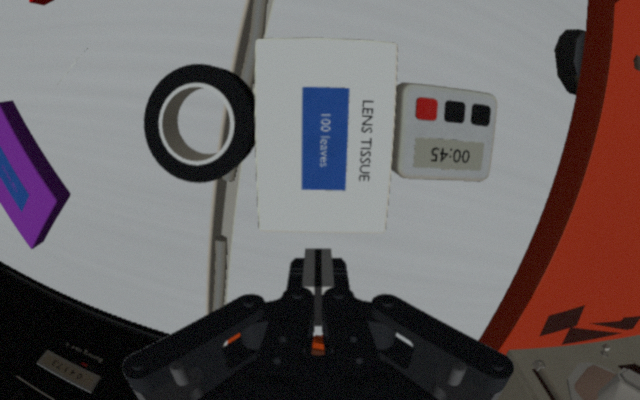

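Fingers (318,250) stand shut just behind the packet's far end (row 232, columns 258 to 386), centred. Timer and roll are undisturbed. I push slowly along tool x.

```bash
python3 -m jog '[[[0.008,0.001,0.002],[0,0,0]],[[0.016,0.001,0.002],[0,0,0]],[[0.024,0.001,0.002],[0,0,0]],[[0.032,0.001,0.002],[0,0,0]],[[0.04,0.001,0.002],[0,0,0]]]'
python3 - <<'E'
from station import ctrl,optics
import numpy as np,cv2
o=ctrl.get_obs();print(o['tool_pos']);d=optics.get_image('wrist');np.savez('wrist3.npz',tp=o['tool_pos'],tr=o['tool_rot'],**d)
cv2.imwrite('pics/w3.png',d['image'])
E
```

```text
t: 5.2
tool_pos: [0.5745, -0.1484, 0.0068]
tool_rot: [-0.329, 3.123, -0.0]
contact_force: [1.3, -0.3, 1.4]
opening: 0.0001
grip_force: 0.6
[ 0.57453234 -0.14838059  0.00675307]
```

View pics/w3.png

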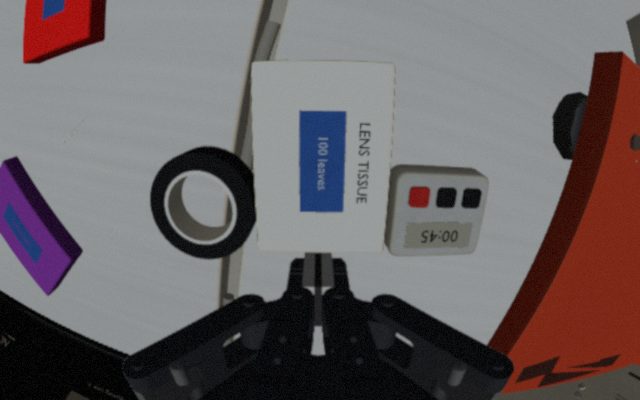

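The packet slides out, with fingers at its end (320,252), and the roll (205,203) and timer (438,212) are left behind. I continue by 90 mm, then draw back 20 mm.

```bash
python3 -m jog '[[[0.009,0,0],[0,0,0]],[[0.018,0,0],[0,0,0]],[[0.027,0,0],[0,0,0]],[[0.036,0,0],[0,0,0]],[[0.045,0,0],[0,0,0]]]'
python3 -m jog '[[[0.009,0,0],[0,0,0]],[[0.018,0,0],[0,0,0]],[[0.027,0,0],[0,0,0]],[[0.036,0,0],[0,0,0]],[[0.045,0,0],[0,0,0]]]'
python3 -m jog '[[[0,0,0],[0,0,0]],[[-0.01,0,0],[0,0,0]],[[-0.02,0,0],[0,0,0]],[[-0.02,0,0],[0,0,0]]]'
python3 -m jog '[[[0,0,-0.03],[0,0,0]],[[0,0,-0.07],[0,0,0]],[[0,0,-0.11],[0,0,0]],[[0,0,-0.15],[0,0,0]],[[0,0,-0.15],[0,0,0]]]'
python3 - <<'E'
from station import ctrl,optics
import numpy as np,cv2
o=ctrl.get_obs();print(o['tool_pos']);d=optics.get_image('wrist');np.savez('wrist4.npz',tp=o['tool_pos'],tr=o['tool_rot'],**d)
cv2.imwrite('pics/w4.png',d['image'])
E
```

```text
t: 5.75
tool_pos: [0.5302, -0.1577, 0.0063]
tool_rot: [-0.33, 3.124, -0.0]
contact_force: [1.1, 0.1, 0.7]
opening: 0.0
grip_force: 0.5
t: 6.25
tool_pos: [0.4862, -0.1671, 0.0063]
tool_rot: [0.33, -3.124, -0.0]
contact_force: [0.0, 0.8, 0.4]
opening: -0.0001
grip_force: 0.5
t: 6.65
tool_pos: [0.5084, -0.1627, 0.0068]
tool_rot: [-0.331, 3.123, -0.001]
contact_force: [-0.0, -0.1, 0.2]
opening: -0.0003
grip_force: 0.0
t: 7.15
tool_pos: [0.5108, -0.1644, 0.164]
tool_rot: [-0.33, 3.113, -0.011]
contact_force: [1.0, -0.3, 0.8]
opening: -0.0002
grip_force: 0.0
[ 0.51077316 -0.16439859  0.16395158]
```

View pics/w4.png

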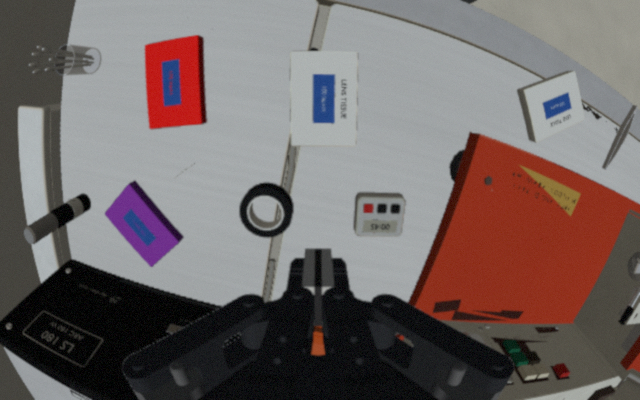

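The packet (324,99) lies well in front of the roll (265,210) and timer (379,214). I check the distances.

```bash
python3 - <<'E'
from h import *
d=dict(np.load('wrist4.npz'));f=lambda a,z:wray(d,a,z)[:2]
C=np.array([f(a,.016) for a in [(290,51),(357,52),(354,145),(291,146)]])
p=C.mean(0);t=np.mean([f(a,.019) for a in [(355,193),(403,193),(402,235),(357,235)]],0);r=f((266,210),.018)
print(C.round(3).tolist(),p,t,r,np.linalg.norm(p-t),np.linalg.norm(p-r),(t-p)@[.98,.2])
E
```

```text
[[0.392, -0.216], [0.38, -0.157], [0.467, -0.14], [0.48, -0.198]] [ 0.42993203 -0.17754058] [ 0.52909273 -0.09722652] [ 0.54880837 -0.21052797] 0.12760561048092456 0.12336835871143294 0.11324029200182617
```

Timer and roll are within about 4 mm of where they were, close to the measuring error. The packet is clear by over 3 cm and sits at x = 0.43.

```bash
python3 -m jog '[[[0,0,0],[0,0,0]],[[0,0,0],[0,0,0]],[[0,0,0],[0,0,0]]]'; python3 -c "
from station import job;print(job.finish_job())"
```

```text
t: 7.5
tool_pos: [0.5055, -0.1622, 0.1542]
tool_rot: [0.329, -3.121, -0.003]
contact_force: [0.6, -0.8, -0.4]
opening: -0.0
grip_force: 0.0
the job is handed in; nothing more can be done
None
```

The hemmed-in packet was pushed out flat to about (0.43, -0.18), its centre over 12 cm from those of the timer and the roll; both measured within about 4 mm of where they started, and the job was handed in at 7.5 s with no verdict returned.

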